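# Stack the slide boxes in the bench vise and crank it snug

## Task

One closed slide box already lies between the jaws of the bench vise. Stack the thick loose slide box squarely on it, then the thin one squarely on top, setting each down rather than dropping it. Then turn the vise crank clockwise until the sliding jaw holds the two lower boxes snugly against the fixed jaw, its sprung face pushed in 3 to 8 mm (never over 10 mm), let go, and leave the glassware, jar and tin where they stand.

Things in the scene. Friction and masses are not known exactly. Their poses are not given: they have to be found in the camera images.
- vise: Grey bench vise fixed to the bench. Origin on the bench under the bed; x runs along the screw from the crank (-x end) to the fixed jaw, z up. Bed top 30 mm above the bench, 70 mm wide. Fixed jaw: face at x = +62 mm, 64 mm wide, top 90 mm above the bench. Screw axis at y = 0, 72 mm above the bench; nut block at x = -125 to -105 mm, top 95 mm above the bench.
- jaw_face (a point): Centre of the pressing face of the sliding jaw, 60 mm above the bench; axes as the vise. The plate is 64 mm wide, from 31 to 90 mm above the bench. At crank 0 the unpressed face is at vise x = -62 mm; it moves 16 mm towards +x per crank turn. A spring (2 N per mm) behind it lets it be pushed back.
- jaw_plate (a joint): How far the sprung face of the sliding jaw is pushed back into its carriage, in m: 0 free, 0.012 at the stop; 0.005 is a force of 10 N.
- crank (a joint): Crank angle a in rad, up to 24; grows as the jaw closes, clockwise seen from the crank end (looking along vise +x). At 0 and every full turn the handle is straight above the screw; handle at vise y = -32 mm * sin(a), z = 72 + 32 mm * cos(a). The crank travels with the jaw, 16 mm towards +x per turn, and stays where it is left.
- crank_grip (a point): Middle of the crank's handle: black free-spinning cylinder, 15 mm diameter, 50 mm long, parallel to the vise's x axis, 32 mm off the screw axis. At vise x = -228 mm + 16 mm per turn of crank; the handle reaches 28 mm from it towards +x (to the crank arm) and 22 mm towards -x (free end).
- box_base: Closed grey slide box lying on the vise bed between the jaws, 84 (x) x 62 (y) x 30 (z) mm, the bottom of the column. Origin at the centre of its underside, z up. Its x axis lies roughly along the vise's x.
- box_thick: Loose closed grey slide box, 84 (x) x 62 (y) x 36 (z) mm: the thicker loose one, about 0.22 kg. Origin at the centre of its underside, z up. Grasp across its 62 mm width (y).
- box_thin: Loose closed grey slide box, 84 (x) x 62 (y) x 22 (z) mm: the thinner loose one, about 0.15 kg. Origin at the centre of its underside, z up. Grasp across its 62 mm width (y).
- reagent_bottle: Bystander: stoppered amber glass bottle, 60 mm diameter, 122 mm high, standing next to the thick loose box. Origin at the centre of its underside.
- beaker: Bystander: open white cup, 68 mm diameter, 95 mm high, standing next to the thin loose box. Origin at the centre of its underside.
- jar: Bystander: lidded glass jar, 54 mm diameter, 65 mm high, beside the vise on the robot's side. Origin at the centre of its underside.
- tin: Bystander: closed tin, 68 mm diameter, 80 mm high, beside the vise on the far side. Origin at the centre of its underside.

How it is judged:
On the way, in this order (a step that is already met when the one before it is completed fails the run):
1. the thick loose box rests squarely on the box in the vise (centres within 7 mm, turned less than 0.1 rad apart), released (horizontal distance between box_thick and box_base below 0.007 m and angle between the x axis of box_thick and the x axis of box_base, either way round below 0.1 rad and angle between the z axis of box_thick and the z axis of box_base, either way round below 0.06 rad and z of box_thick in the frame of box_base between 0.027 and 0.033 m and contact force between the fingers and box_thick below 0.1 N), for 0.2 s.
2. the thin box rests squarely on the thick one (centres within 7 mm, turned less than 0.1 rad apart), released (horizontal distance between box_thin and box_thick below 0.007 m and angle between the x axis of box_thin and the x axis of box_thick, either way round below 0.1 rad and angle between the z axis of box_thin and the z axis of box_thick, either way round below 0.06 rad and z of box_thin in the frame of box_thick between 0.033 and 0.039 m and contact force between the fingers and box_thin below 0.1 N), for 0.2 s.
3. after that, the crank has closed the jaw until its sprung face is pushed back more than 3 mm (value of joint jaw_plate above 0.003 m), for 0.2 s.
At the end, for the whole second after the job is handed in: Column of base, thick, thin box, each within 7 mm and 0.1 rad of the one below; base and thick box both gripped between the jaws (gaps under 2.5 mm); sprung jaw face pushed back 3 to 8 mm; all at rest, robot touching nothing (horizontal distance between box_thick and box_base below 0.007 m and angle between the x axis of box_thick and the x axis of box_base, either way round below 0.1 rad and angle between the z axis of box_thick and the z axis of box_base, either way round below 0.06 rad and z of box_thick in the frame of box_base between 0.027 and 0.033 m and horizontal distance between box_thin and box_thick below 0.007 m and angle between the x axis of box_thin and the x axis of box_thick, either way round below 0.1 rad and angle between the z axis of box_thin and the z axis of box_thick, either way round below 0.06 rad and z of box_thin in the frame of box_thick between 0.033 and 0.039 m and value of joint jaw_plate between 0.003 and 0.008 m and x of each of box_base, box_thick in the frame of jaw_face below 0.0445 m and x of each of box_base, box_thick in the frame of vise above 0.0175 m and linear speed of each of box_thin, box_thick below 0.02 m/s and contact force between the fingers and anything else below 0.1 N).
It fails at once if the sprung jaw face is pushed back more than 10 mm (overtightened) (value of joint jaw_plate above 0.01 m).
It fails at once if a box is let fall: it moves faster than 0.5 m/s while the fingers do not hold it (a drop of more than about 12 mm) ((contact force between the fingers and box_thick below 0.1 N and linear speed of box_thick above 0.5 m/s) or (contact force between the fingers and box_thin below 0.1 N and linear speed of box_thin above 0.5 m/s)).
It fails at once if a bystander (bottle, cup, jar or tin) is moved more than 20 mm or tipped more than 0.3 rad (distance of any of reagent_bottle, beaker, jar, tin from where it was at the start of the episode above 0.02 m or angle between any of reagent_bottle, beaker, jar, tin's own z axis and vertical above 0.3 rad).
It also fails if it takes over 72 s, if anything falls off the work surface, if the arm or the gripper's body presses on something with over 40 N, if the wrist force passes 120 N, or if a joint passes its speed limit or range.

## Robot

A 7-joint arm with a two-finger parallel gripper is mounted at the origin on the work surface. World frame = base frame: x ahead of the robot, y to its left, z up, the work surface at z = 0. Lengths are in m, angles in rad, forces in N, time in s.
With the tool pointing down it reaches from about 0.4 to 0.9 m from the base axis. Payload 5.6 kg.
Tool frame: the origin (TCP) lies at the centre of the arm's flange, where the gripper is bolted on; the fingertips stand 190 mm ahead of it and the grasp point (between the pads) lies 171 mm ahead of it (ctrl.grip_point_offset is the distance from the TCP to the grasp point, in m); z points along the fingers, y is the line along which they close (so a half turn about z gives the same grasp; the last joint's range is limited). The gripper opens to 92 mm and grips with 3 to 60 N. Pads are 20 mm wide; open, the fingers measure 128 mm over their backs; the gripper's body (75 mm by 189 mm) begins 69 mm behind the grasp point.
Start: joints at [1.289, 0.468, -0.012, 1.603, 0.006, 1.071, -0.056], TCP at [0.154, -0.632, 0.405] pointing down, gripper open.
Joint ranges: [-2.53, 2.53], [-0.31, 2.02], [-1.57, 1.55], [0.28, 2.44], [-1.29, 4.43], [0.15, 1.84], [-2.92, 2.92]. Speed limits (rad/s): [2.57, 2.57, 3.14, 3.14, 3.14, 3.14, 3.14].

## Interface

Orientations are given as a unit quaternion [x, y, z, w].
In Python, from workcell import ctrl, status, cams gives the robot as it stands. Calls block until the motion is done:
- ctrl.goto(position, orientation): joint-space move of the TCP to a pose.
- ctrl.move_l(position, ori=None, feed=0.15, stop_force=None): straight line of the TCP; ori=None keeps the orientation; feed is the mean speed in m/s. With stop_force (N) it stops when the force on the tool has changed by that much, and returns True; else False.
- ctrl.set_joints(angles): joint-space move.
- ctrl.let_go() and ctrl.close_gripper(grasp_force=None): open the fingers fully, or close them until they stop; grasp_force is the grip in N (None keeps the last).
- ctrl.sleep(seconds).
- ctrl.solve_ik(position, orientation): joint angles nearest the present ones, or None.
- status.read_state(): the state.
- cams.read_camera(name): name is "side" or "top" or "wrist"; returns the picture (420x560x3 uint8, red, green, blue); there is no depth.
- cams.camera_params(name): a dict with "camera_matrix" (3x3 intrinsics, pixels), "k1" (the pictures are not rectified: a ray, as slopes to the right and down, at radius r is drawn at 1 + k1 r^2 times it, then the intrinsics apply), "extrinsics" (4x4, takes a point from world to camera coordinates); the wrist camera has in their place "mount" (4x4, takes a point from camera to tool coordinates, whose origin is the TCP and whose axes are the flange's). Camera axes: x right, y up, looking along -z (the intrinsics and any distortion apply to the point x, -y, -z); pixel columns grow to the right and rows downward; lengths in m; the calibration is good to about 2 mm. A picture is of the moment at which its call begins: read the wrist's pose just before it. camera_params takes no time and is no camera call.
A pose or a line that the arm cannot do raises ctrl.MotionError and nothing moves.
- ctrl.sign_off(): hands the job in; it is judged then, once.
The state is a dict: "time_s": time; "qpos": joint angles; "joint_vel": joint speeds; "joint_efforts": joint torques, N m; "ee_pos": TCP position; "tool_rot": TCP orientation; "force": force on the tool from outside, world axes, zero at the start; "ft_torque": the same for the moment, N m; "width": finger opening in m; "finger_force": force on a finger pad.
Only numpy, scipy, OpenCV 4.12 (cv2) and the standard library are available. Lean on these libraries where they do the work, as an engineer would, in place of code of your own. Each camera call takes 0.05 s, during which the arm holds its last target. There are 200 camera calls.

## Working session

There is one attempt and no reset: what is moved stays moved. The work goes in short steps, each a Python script; the robot and the scene stay as the last script left them, time stands still between calls to the robot, and variables do not carry over. Pictures are saved under pics/ and viewed, at most 10 in all, crops included, and the job is handed in when it is done.

```bash
ls; mkdir -p pics; python3 - <<'E'
from workcell import ctrl,status,cams
import cv2,numpy as np
for n in("top","side","wrist"):
    im=cams.read_camera(n); cv2.imwrite(f"pics/{n}0.png",im[:,:,::-1]); print(n,{k:np.round(v,4).tolist() for k,v in cams.camera_params(n).items()})
s=status.read_state();print(s)
E
```

```text
pics
top {'camera_matrix': [[402.0191, 0.0, 280.8223], [0.0, 402.0191, 206.2514], [0.0, 0.0, 1.0]], 'k1': -0.0905, 'extrinsics': [[0.0262, -0.9997, -0.0015, 0.0105], [0.9909, 0.0258, 0.1318, -0.5227], [-0.1317, -0.005, 0.9913, -1.1381], [0.0, 0.0, 0.0, 1.0]]}
side {'camera_matrix': [[386.8523, 0.0, 281.5334], [0.0, 386.8523, 212.4363], [0.0, 0.0, 1.0]], 'k1': -0.0732, 'extrinsics': [[-0.7302, -0.6831, 0.0171, 0.3556], [0.5366, -0.5577, 0.6333, -0.3348], [-0.423, 0.4715, 0.7738, -0.8793], [0.0, 0.0, 0.0, 1.0]]}
wrist {'camera_matrix': [[295.1538, 0.0, 276.3173], [0.0, 295.1538, 207.395], [0.0, 0.0, 1.0]], 'k1': -0.0104, 'mount': [[-0.0006, 0.9671, 0.2543, 0.0714], [1.0, 0.0005, 0.0003, 0.0001], [0.0001, 0.2543, -0.9671, 0.0208], [0.0, 0.0, 0.0, 1.0]]}
{'time_s': 0.15, 'qpos': array([ 1.28896886,  0.46817484, -0.01156679,  1.60337813,  0.00601953,
        1.07141308, -0.05631674]), 'joint_vel': array([ 2.31584000e-03, -2.28384238e-03,  6.10059216e-04, -2.46798714e-03,
       -4.75640307e-04,  4.17664499e-04, -3.81850619e-05]), 'joint_efforts': array([ 8.43043690e-04, -5.20951366e+01, -1.22434023e-02, -2.43975341e+01,
       -5.66183485e-02,  1.52304140e-02,  8.88072464e-05]), 'ee_pos': array([ 0.1536598 , -0.63138965,  0.40397309]), 'tool_rot': array([ 9.92884667e-01,  1.19078077e-01, -1.47055403e-04, -6.53862074e-04]), 'force': array([-0.05166539,  0.03158   ,  0.65047907]), 'ft_torque': array([ 0.00328814, -0.00828105,  0.00962155]), 'finger_force': 0.0, 'width': 0.09212674766625216}
```

View pics/top0.png

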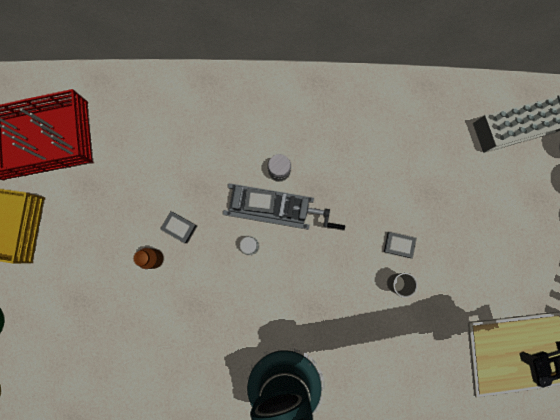

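View pics/side0.png

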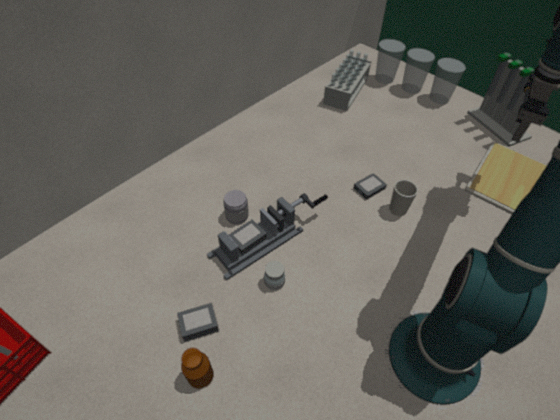

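The top view shows the thick box at (178,227) beside the amber bottle (148,258). The thin box is at (400,244) beside the cup (401,284). The vise is centred near (268,206), with its crank handle at (337,226), the jar at (249,245) and the tin at (279,167). The side view agrees: the crank points towards the robot's right, and the handle is on the robot's side of the screw.

```bash
cat > h.py <<'E'
import numpy as np, cv2
from scipy.spatial.transform import Rotation as R
from workcell import ctrl,status,cams
def cam(name,state=None):
    p=cams.camera_params(name)
    if name=="wrist":
        T=np.eye(4);T[:3,:3]=R.from_quat(state["tool_rot"]).as_matrix();T[:3,3]=state["ee_pos"];T=T@p["mount"]
    else: T=np.linalg.inv(p["extrinsics"])
    return np.array(p["camera_matrix"]),p["k1"],T
def px2plane(c,uv,z):
    K,k1,T=c; uv=np.atleast_2d(np.float64(uv))
    # model: drawn = ray*(1+k1 r^2) = OpenCV radial model
    n=cv2.undistortPoints(uv[:,None],K,np.array([k1,0,0,0.]))[:,0]
    d=np.c_[n[:,0],-n[:,1],-np.ones(len(n))]@T[:3,:3].T
    return T[:3,3]+d*((z-T[2,3])/d[:,2])[:,None]
def proj(c,P):
    K,k1,T=c;P=np.atleast_2d(P); q=(P-T[:3,3])@T[:3,:3]
    n=np.c_[q[:,0],-q[:,1]]/-q[:,2:]; n=n*(1+k1*(n**2).sum(1,keepdims=True))
    return n*[K[0,0],K[1,1]]+K[:2,2]
def down(yaw): # tool z down, tool x at heading yaw
    c,s=np.cos(yaw),np.sin(yaw)
    return R.from_matrix(np.array([[c,s,0],[s,-c,0],[0,0,-1]])).as_quat()
def snap(n,name):
    s=status.read_state(); im=cams.read_camera(n); cv2.imwrite(f"pics/{name}.png",im[:,:,::-1]); np.savez(f"pics/{name}.npz",im=im,ee_pos=s["ee_pos"],tool_rot=s["tool_rot"]); return im,cam(n,s)
def load(name):
    d=np.load(f"pics/{name}.npz"); return d["im"],cam("wrist",d)
E
python3 - <<'E'
from h import *
c=cam("top"); im=cv2.imread("pics/top0.png")
for n,uv,z in [("thick",(178,227),.036),("bottle",(148,258),.11),("thin",(400,244),.022),("cup",(401,284),.095),("base",(260,201),.06),("jar",(249,245),.065),("tin",(279,167),.08),("handle",(337,226),.072),("viseL",(234,200),.03),("viseR",(305,212),.03)]:
    print(n,px2plane(c,uv,z)[0].round(3))
cv2.imwrite("pics/topzoom.png",cv2.resize(im[140:310,120:430],None,fx=2.55,fy=2.55,interpolation=cv2.INTER_CUBIC))
E
```

```text
thick [0.453 0.322 0.036]
bottle [0.361 0.38  0.11 ]
thin [ 0.421 -0.329  0.022]
cup [ 0.309 -0.309  0.095]
base [0.533 0.084 0.06 ]
jar [0.406 0.11  0.065]
tin [0.629 0.032 0.08 ]
handle [ 0.465 -0.135  0.072]
viseL [0.538 0.162 0.03 ]
viseR [ 0.508 -0.047  0.03 ]
```

View pics/topzoom.png

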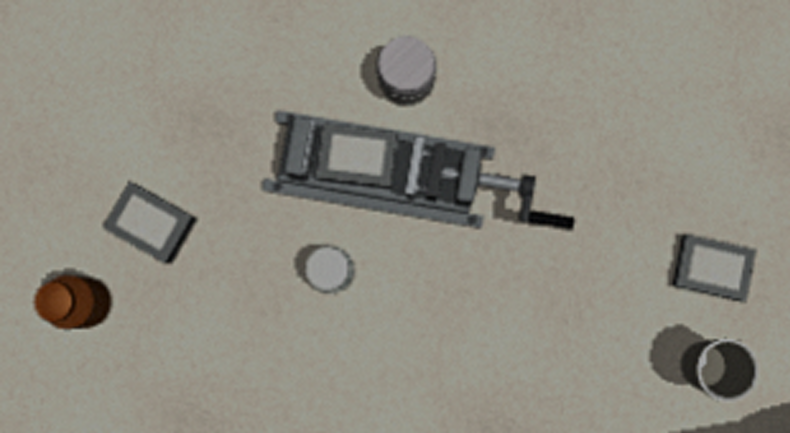

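The zoomed top view shows the bottle (70,300) square off the thick box's long side. The gripper body (±95 mm) would foul it in the advised grasp, so I'll check that with wrist views. The handle is at (550,220), on the robot's side.

```bash
python3 - <<'E'
from h import *
d=np.radians
for n,p,h in [("thin",(.42,-.33,.40),83),("vise",(.515,-.0,.46),82),("thick",(.45,.32,.40),60)]:
    ctrl.goto(np.array(p),down(d(h))); ctrl.sleep(.2); snap("wrist",n); s=status.read_state(); print(n,s["time_s"],s["ee_pos"].round(4))
ims=[cv2.imread(f"pics/{n}.png") for n in("thin","thick")]
cv2.imwrite("pics/pair.png",cv2.resize(np.hstack(ims),(800,300),interpolation=cv2.INTER_AREA))
E
```

```text
thin 1.8917 [ 0.4196 -0.3308  0.3999]
vise 3.45 [ 0.5151 -0.001   0.4598]
thick 4.9583 [0.4507 0.3191 0.4002]
```

View pics/pair.png

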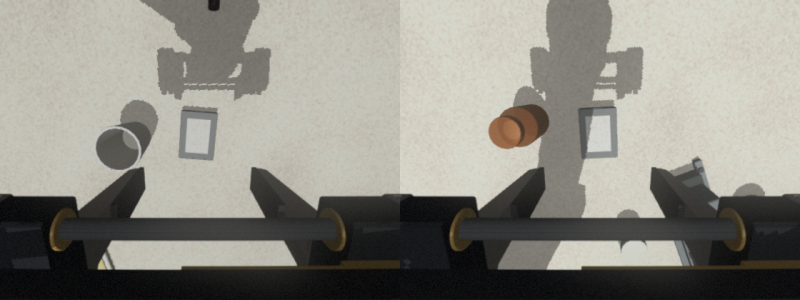

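View pics/vise.png

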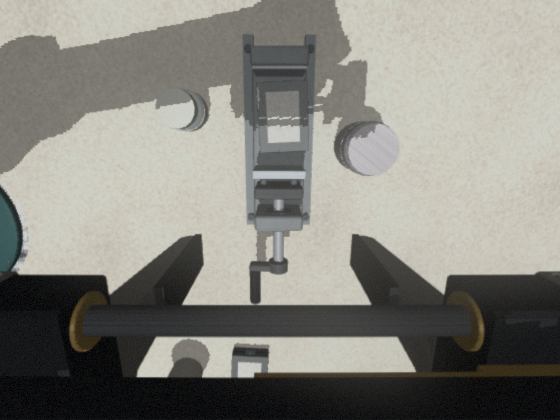

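Wrist views: the thin box is at about (277,188) in full-size pixels with the cup on its left. The thick box is at about (279,187) with the bottle on its left. In the vise view the fixed jaw is at row 60, the sliding jaw plate at row 175 and the handle at (255,283), on the vise +y side, so a ≡ 3π/2. I'll enlarge crops to get the corners.

```bash
python3 - <<'E'
from h import *
out=[]
for n,(x,y,w,h),f in [("thin",(238,140,80,100),3.3),("thick",(238,140,80,100),3.3),("vise",(235,30,85,190),3.1)]:
    im=cv2.imread(f"pics/{n}.png")[y:y+h,x:x+w]
    g=cv2.convertScaleAbs(im,alpha=1.3,beta=15)
    g=cv2.resize(g,None,fx=f,fy=f,interpolation=cv2.INTER_CUBIC)
    o=np.zeros((590,266,3),np.uint8); o[:g.shape[0],:g.shape[1]]=g[:590]; out.append(o)
cv2.imwrite("pics/crops.png",np.hstack(out))
c=load("vise")
# chroma segmentation of the loose boxes
for n in("thin","thick"):
    im,c=load(n); f=im.astype(float); ch=(f[...,0]-f[...,2])/(f[...,0]+f[...,2]+1)
    print(n,"bg",ch[100:130,200:230].mean().round(3),"box",ch[180:195,270:285].mean().round(3))
    m=np.zeros(ch.shape,np.uint8); roi=cv2.GaussianBlur(ch,(3,3),0)[140:240,238:318]; m[140:240,238:318]=(roi<0.5*(np.percentile(roi,5)+np.percentile(roi,95)))
    cs=max(cv2.findContours(m,0,2)[0],key=cv2.contourArea); r=cv2.minAreaRect(cs); b=cv2.boxPoints(r)
    P=px2plane(c,b,{"thin":.022,"thick":.036}[n]); print(np.round(b,1).tolist(),"world",P[:,:2].round(4).tolist(),"sides",np.linalg.norm(np.diff(P,axis=0),axis=1).round(4))
E
```

```text
thin bg 0.035 box 0.013
[[242.8000030517578, 219.89999389648438], [248.1999969482422, 152.6999969482422], [304.5, 157.1999969482422], [299.1000061035156, 224.39999389648438]] world [[0.3725, -0.3644], [0.3917, -0.2823], [0.4578, -0.2959], [0.4425, -0.3793]] sides [0.0844 0.0675 0.0847]
thick bg 0.043 box 0.012
[[249.0, 151.60000610351562], [302.1000061035156, 147.6999969482422], [307.29998779296875, 219.0], [254.1999969482422, 222.89999389648438]] world [[0.4476, 0.3754], [0.5023, 0.3486], [0.4667, 0.2709], [0.4084, 0.2991]] sides [0.0609 0.0855 0.0648]
```

View pics/crops.png

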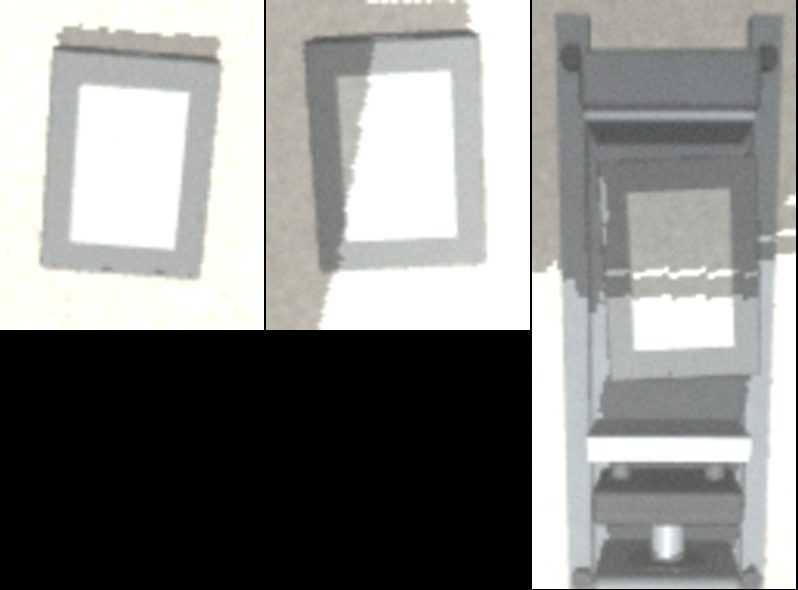

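The crops show clean corners of each box top and its pale label. The base box is slightly turned in the vise. The fixed-jaw top edge is at crop row 110 and the sliding-plate face edge at row 436.

```bash
python3 - <<'E'
from h import *
def un(p,tile,f,o): return (np.array(p,float)-[266*tile,0]+.5)/f-.5+o
def rep(n,c,pts,z):
    P=px2plane(c,pts,z)[:,:2]; x=(P[0]+P[1]-P[2]-P[3])/2; y=(P[0]+P[3]-P[1]-P[2])/2
    print(n,"c",P.mean(0).round(4),"hdg",np.degrees(np.arctan2(x[1],x[0])).round(1),"y-hdg-90",np.degrees(np.arctan2(y[1],y[0])).round(1)-90,"size",np.linalg.norm(x).round(4),np.linalg.norm(y).round(4))
cs={n:load(n)[1] for n in("thin","thick","vise")}
for n,t,f,o,z,top,lab in [("thin",0,3.3,(238,140),.022,[(55,48),(219,62),(200,277),(42,265)],[(79,86),(190,92),(176,249),(71,241)]),
 ("thick",1,3.3,(238,140),.036,[(306,45),(479,38),(486,263),(325,270)],[(338,76),(451,70),(458,238),(345,242)]),
 ("vise",2,3.1,(235,30),.06,[(603,160),(752,155),(759,373),(610,379)],[(628,192),(729,188),(735,346),(634,351)])]:
    rep(n,cs[n],un(top,t,f,o),z); rep(n+" label",cs[n],un(lab,t,f,o),z)
f=lambda p:un(p,2,3.1,(235,30))
V=lambda p,z:px2plane(cs["vise"],p,z)[:,:2].round(4).tolist()
print("fixed top edge",V(f([(585,110),(755,110)]),.09))
print("slide face edge",V(f([(588,436),(750,436)]),.09))
print("handle ends",V([(255,263),(256,302),(278,265)],.072), "screw nut",V([(256,206),(301,206)],.095))
print("tin,jar",V([(370,147)],.08),V([(177,108)],.065))
print("cup",px2plane(cs["thin"],np.array([(118,146)])/.714,.095).round(3),"bottle",px2plane(cs["thick"],np.array([(507,132)])/.714-[560,0],.122).round(3))
E
```

```text
thin c [ 0.4198 -0.3315] hdg 78.7 y-hdg-90 78.1 size 0.0823 0.0603
thin label c [ 0.4197 -0.3324] hdg 78.9 y-hdg-90 79.0 size 0.0595 0.0404
thick c [0.4555 0.3227] hdg 63.2 y-hdg-90 62.30000000000001 size 0.082 0.0598
thick label c [0.455  0.3226] hdg 62.3 y-hdg-90 62.400000000000006 size 0.0608 0.0405
vise c [0.535  0.0837] hdg 84.1 y-hdg-90 83.9 size 0.0831 0.0591
vise label c [0.5352 0.0832] hdg 84.4 y-hdg-90 84.30000000000001 size 0.0603 0.0401
fixed top edge [[0.5082, 0.1406], [0.5673, 0.1321]]
slide face edge [[0.4908, 0.0274], [0.552, 0.0186]]
handle ends [[0.4717, -0.0991], [0.4635, -0.1583], [0.5021, -0.1065]] screw nut [[0.4882, -0.015], [0.5418, -0.0227]]
tin,jar [[0.633, 0.0339]] [[0.4101, 0.1117]]
cup [[ 0.31  -0.318  0.095]] bottle [[0.366 0.396 0.122]]
```

```bash
cat >> h.py <<'E'
GO=ctrl.grip_point_offset
def tcp(xy,z): return np.array([xy[0],xy[1],z+GO])
def shift_and_regrasp(c,h,h90,gz=.024,d=.06):
    """grip across the length, move away from the bystander (-y of the box), grip again across the width"""
    hr=np.radians(h); c=np.array(c); n=c+d*np.array([np.sin(hr),-np.cos(hr)])
    def grip(p,hd,w):
        ctrl.goto(tcp(p,.12),down(np.radians(hd))); ctrl.move_l(tcp(p,gz),feed=.12); ctrl.close_gripper(grasp_force=25)
        s=status.read_state(); print("width",s["width"],"f",s["finger_force"],"t",s["time_s"],"err",(s["ee_pos"]-tcp(p,gz)).round(4)); assert abs(s["width"]-w)<.004
    grip(c,h90,.084)
    ctrl.move_l(tcp(c,gz+.012),feed=.08); ctrl.move_l(tcp(n,gz+.012),feed=.1); ctrl.move_l(tcp(n,gz+.001),feed=.04)
    ctrl.let_go(); ctrl.move_l(tcp(n,.12),feed=.2)
    grip(n,h,.062)
    ctrl.move_l(tcp(n,.15),feed=.15)
def place(c,h,z,gz=.024):
    ctrl.goto(tcp(c,z+gz+.08),down(np.radians(h))); ctrl.sleep(.2)
    ctrl.move_l(tcp(c,z+gz+.006),feed=.12); ctrl.sleep(.2)
    hit=ctrl.move_l(tcp(c,z+gz-.003),feed=.015,stop_force=4)
    s=status.read_state(); print("hit",hit,"z err",s["ee_pos"][2]-GO-z-gz,"force",s["force"].round(1),"t",s["time_s"])
    ctrl.let_go(); ctrl.sleep(.2); p=s["ee_pos"].copy(); p[2]+=.1; ctrl.move_l(p,feed=.15)
E
python3 - <<'E'
from h import *
shift_and_regrasp((.4552,.3226),62.4,152.4)
place((.5351,.0835),84.3,.060)
ctrl.goto(np.array([.525,.03,.42]),down(np.radians(82))); ctrl.sleep(.2)
im,c=snap("wrist","v2"); s=status.read_state();print(s["time_s"],s["ee_pos"])
p=proj(c,[(.535,.083,.096)])[0]; print(p); x,y=(p-[45,65]).astype(int)
cv2.imwrite("pics/v2c.png",cv2.resize(im[max(y,0):y+130,x:x+90,::-1],None,fx=4,fy=4,interpolation=cv2.INTER_CUBIC)); print(x,y)
E
```

```text
width 0.08376228628075104 f 24.992752075195312 t 7.3833 err [0.0003 0.0002 0.0008]
width 0.06169809805024564 f 25.000613629817963 t 12.5583 err [-0.0001  0.0002  0.0003]
hit True z err 0.00028143582006708717 force [-0.   0.6  4.4] t 16.025
18.3417 [0.52474806 0.03085471 0.41881665]
[280.17040402 148.68241035]
235 83
```

View pics/v2c.png

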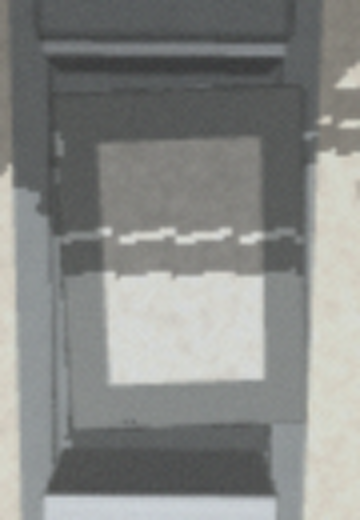

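The thick box sits on the base with its label at crop corners (99,144), (262,136), (266,379) and (107,384), and it looks square. I'll measure it, then place the thin box on it.

```bash
python3 - <<'E'
from h import *
c=load("v2")[1]
P=px2plane(c,(np.array([(99,144),(262,136),(266,379),(107,384)])+.5)/4-.5+[235,83],.096)[:,:2]
x=(P[0]+P[1]-P[2]-P[3])/2; ctr=P.mean(0); h=np.degrees(np.arctan2(x[1],x[0])); print("thick",ctr,h,np.linalg.norm(x),np.linalg.norm(P[0]-P[1]))
assert np.linalg.norm(ctr-[.5351,.0835])<.004 and abs(h-84.3)<3
tgt=(ctr+[.5351,.0835])/2
shift_and_regrasp((.4197,-.3320),78.8,-11.2)
place(tgt,84.3,.096)
ctrl.goto(np.array([.525,.03,.46]),down(np.radians(82))); ctrl.sleep(.2)
im,c=snap("wrist","v3"); s=status.read_state();print(s["time_s"],s["ee_pos"])
p=proj(c,[(.535,.083,.118)])[0]; x,y=(p-[45,65]).astype(int);y=max(y,0)
cv2.imwrite("pics/v3c.png",cv2.resize(im[y:y+130,x:x+90,::-1],None,fx=4,fy=4,interpolation=cv2.INTER_CUBIC)); print(x,y)
E
```

```text
thick [0.53534833 0.08307049] 83.72562037881434 0.059683480621801586 0.0399834077344473
width 0.08356987006076273 f 24.989815056324005 t 21.05 err [ 0.0003 -0.0003  0.0008]
width 0.061804006607167006 f 25.000418722629547 t 26.2167 err [-0.0002 -0.0001  0.0003]
hit True z err 0.00021505545690574807 force [-0.6  0.   4.5] t 30.4167
32.7417 [0.52475676 0.03069346 0.45884561]
234 82
```

View pics/v3c.png

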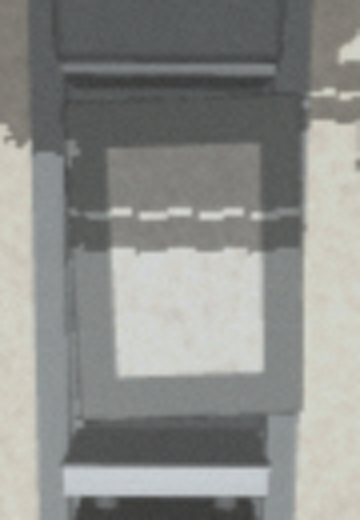

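The thin box sits square on the column, with its label at crop corners (107,148), (260,143), (263,371) and (117,377). I'll confirm that in numbers, then grip the crank and try a quarter turn while watching the forces.

```bash
cat >> h.py <<'E'
O=np.array([.529,.075]); H=np.radians(81.8); VX=np.array([np.cos(H),np.sin(H)]); VY=np.array([-np.sin(H),np.cos(H)])
def handle(a,dx=-.004):
    x=-.228+.016*a/2/np.pi+dx; return tcp(O+x*VX-.032*np.sin(a)*VY,.072+.032*np.cos(a))
def vf(s): f=s["force"]; return np.array([f[:2]@VX,f[:2]@VY,f[2]])
def crank(a0,a1,lim=25,feed=.07):
    f0=0; n=int(np.ceil(abs(a1-a0)/np.radians(15)))
    for i,a in enumerate(np.linspace(a0,a1,n+1)[1:]):
        ctrl.move_l(handle(a),feed=feed); s=status.read_state(); f=vf(s)
        if i%3==2 or i==n-1: print(round(a,2),"f",f.round(1),"w",round(s["width"],4),"t",round(s["time_s"],1))
        if np.linalg.norm(f)>lim: print("ABORT at",a,f); return a
    return a1
E
python3 - <<'E'
from h import *
c=load("v3")[1]
P=px2plane(c,(np.array([(107,148),(260,143),(263,371),(117,377)])+.5)/4-.5+[234,82],.118)[:,:2]
x=(P[0]+P[1]-P[2]-P[3])/2; print("thin",P.mean(0),np.degrees(np.arctan2(x[1],x[0])),np.linalg.norm(x))
a=1.5*np.pi; p=handle(a)
ctrl.goto(p+[0,0,.1],down(H)); ctrl.move_l(p,feed=.12,stop_force=8); print("f",vf(status.read_state()))
ctrl.close_gripper(grasp_force=15); s=status.read_state(); print("gripped",s["width"],vf(s),s["time_s"],(s["ee_pos"]-p).round(4))
if s["width"]<.02 : crank(a,2*np.pi)
E
```

```text
thin [0.53544617 0.08319507] 83.91658591381129 0.0597240738797202
f [0.2349908  0.38278719 1.25137049]
gripped 0.013787533828805704 [-0.51694858  2.11092265  1.37813502] 35.7333 [-0.0005  0.0001 -0.0002]
5.5 f [-0.2  7.6  9.6] w 0.0143 t 36.5
6.28 f [-0.3  0.1  3.9] w 0.0144 t 37.3
```

```bash
python3 - <<'E'
from h import *
a=crank(2*np.pi,17.87)
if a==17.87:
    ctrl.let_go(); ctrl.sleep(.2); s=status.read_state(); ctrl.move_l(s["ee_pos"]+[0,0,.12],feed=.15)
    ctrl.goto(np.array([.525,.03,.46]),down(H)); ctrl.sleep(.2)
    im,c=snap("wrist","v4"); print(status.read_state()["time_s"])
    p=proj(c,[(.535,.075,.1)])[0]; x,y=(p-[60,75]).astype(int);y=max(y,0);print(x,y)
    cv2.imwrite("pics/v4c.png",cv2.resize(im[y:y+146,x:x+120,::-1],None,fx=4,fy=4,interpolation=cv2.INTER_CUBIC))
E
```

```text
7.06 f [ 0.3 -3.1 -0.3] w 0.0142 t 38.1
7.83 f [ 1.2  0.6 -3.2] w 0.0144 t 38.9
8.6 f [0.9 7.4 3.7] w 0.0148 t 39.7
9.37 f [1.2 1.2 7.5] w 0.0143 t 40.5
10.15 f [-0.7 -1.9  4.5] w 0.0143 t 41.3
10.92 f [0.9 0.9 1.7] w 0.0142 t 42.1
11.69 f [0.6 8.  7.9] w 0.0144 t 42.9
12.46 f [-0.7  1.2  6.8] w 0.0143 t 43.7
13.24 f [ 0.3 -2.4  0. ] w 0.014 t 44.5
14.01 f [ 1.  -0.4 -3.6] w 0.0146 t 45.3
14.78 f [1.3 7.2 2.4] w 0.0143 t 46.1
15.55 f [0.9 4.1 8.8] w 0.0141 t 46.9
16.33 f [-0.7 -1.8  7. ] w 0.014 t 47.7
17.1 f [-0.6  0.2  1.5] w 0.0142 t 48.5
17.87 f [0.4 6.8 6.6] w 0.0144 t 49.3
52.6333
219 75
```

View pics/v4c.png

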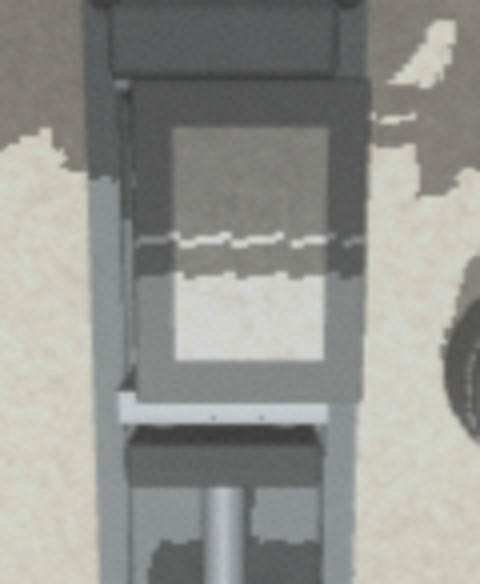

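The column is squared against the fixed jaw: the label is upright at (173–328, 128–360), and the plate at rows 392–423 touches it. Next I'll check the compression from how far the plate has moved.

```bash
python3 - <<'E'
from h import *
vx=lambda P:((P[:,:2]-O)@np.c_[VX,VY]).round(4).tolist()
c0=load("vise")[1]; c4=load("v4")[1]
b0=vx(px2plane(c0,(np.array([(588-532,461),(750-532,461)])+.5)/3.1-.5+[235,30],.09))
b4=vx(px2plane(c4,(np.array([(120,423),(327,423)])+.5)/4-.5+[219,75],.09))
print("plate back",b0,b4,"compression mm",(17.87-1.5*np.pi)/2/np.pi*16-1e3*(np.mean(b4,0)-np.mean(b0,0))[0])
P=px2plane(c4,(np.array([(173,128),(328,128),(324,360),(176,360)])+.5)/4-.5+[219,75],.118); print("thin in vise",vx(P),np.mean(vx(P),0))
E
```

```text
plate back [[-0.0622, 0.0312], [-0.0622, -0.0311]] [[-0.0343, 0.0311], [-0.0346, -0.0305]] compression mm 5.755581328834712
thin in vise [[0.047, 0.0127], [0.0469, -0.0272], [-0.0126, -0.0272], [-0.0125, 0.0128]] [ 0.0172   -0.007225]
```

```bash
python3 -c "
from workcell import ctrl
print(ctrl.sign_off())"
```

```text
the job is handed in; nothing more can be done
None
```

I handed the job in at about 53 s of the 72 s allowed; the judge returned no verdict. The thick and thin boxes are stacked squarely on the base, the jaw face is pushed in about 5.8 mm (measured from the pictures), and the crank is released. The thin box may sit up to about 3 mm off the thick one after tightening, within the 7 mm limit, and the bystanders' final positions were not re-measured.

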